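# Rap a jammed dowel out of a bottle's neck

## Task

A brass dowel is jammed in the neck of the open bottle (the one without a cap). Pick up that bottle, tip it mouth-down and rap its lip smartly on the top edge of the steel knock bar until the dowel drops into the tray beside the bar, then lay the bottle back on its side on the rest where it lay. Leave the capped bottle alone.

Things in the scene. Friction and masses are not known exactly. Their poses are not given: they have to be found in the camera images.
- bottle_mid (a point): Open bottle on its side on a rest. Point: middle of its square body (80x36x36, 43 above the bench); x runs along it, the mouth towards -x; z up. Neck on its axis ends in a flat round lip 38 across, face at x=-62, bore 13. 0.13 kg; rubber on the sides. Rest: plate 6 thick, cross-bars 25 high under it at x=-28 and 28, lips 10 high, 14 clear of its sides; grip between the bars from above (mm).
- dowel_mid (a point): Round-ended brass pin, 12 mm thick, 26 long; point: its middle. Jammed in the neck, 6 mm inside the mouth, by sprung nubs. Tipping or slow pushing does not free it. Do: tip the bottle mouth-down 30 to 40 degrees, drive it 40 mm along its axis at 0.2 m/s until the lip's face, 12 mm below the bore's axis, hits the bar's top edge; stay: it slides out over the bar. It takes 2 to 4 raps.
- knock_bar: Fixed upright steel bar (an angle profile), 4 mm thick (x), 150 mm long (y), its top edge 50 mm above the bench. Origin: centre of its underside, on the bench; z up. A fixed open tray lies along its -x side: floor from x = -6 to -123 mm, y = -71 to 71 mm, 4 mm above the bench, walls 35 mm high. On its +x side there is only a foot 4 mm high, reaching to x = 24 mm. The bottle comes from the +x side.
- capped_mid (a point): The other bottle, the same but closed by a round grey ribbed cap, 33 mm across, lying on an equal rest. Point: the middle of its square body. It stays where it is.
Mind the look-alikes: they are no part of the job. Leave any red look-alike of the part that bears bottle_mid alone.

How it is judged:
By the outcome, as a careful person would: the job done as asked, in the order asked, and still so for the second after the job is handed in, with the robot touching nothing.
It also fails if it takes over 48 s, if anything falls off the work surface, if the arm or the gripper's body presses on something with over 40 N, if the wrist force passes 120 N, or if a joint passes its speed limit or range.

## Robot

A 6-joint arm with a two-finger parallel gripper is mounted at the origin on a cart in front of the work surface, level with it; the furniture and walls round the work are solid. World frame = base frame: x ahead of the robot, y to its left, z up, the work surface at z = 0. Lengths are in m, angles in rad, forces in N, time in s.
With the tool pointing down it reaches from about 0.3 to 0.875 m from the base axis. Payload 6.4 kg.
Tool frame: the origin (TCP) lies at the very end of the fingers, on their centre line; the grasp point (between the pads) lies bot.tcp_to_grasp behind it (bot.tcp_to_grasp is the distance from the TCP to the grasp point, in m); z points along the fingers, x is the direction in which the jaws open and shut, and the axes are right-handed (so a half turn about z gives the same grasp; the last joint's range is limited). The gripper opens to 88 mm and grips with 3 to 60 N. Pads are 18 mm wide; open, the fingers measure 123 mm over their backs; the gripper's body (75 mm by 187 mm) begins 45 mm behind the grasp point.
Start: joints at [1.081, 0.181, 1.607, -0, 1.354, -0.206], TCP at [0.161, 0.552, 0.239] pointing down, gripper open.
Joint ranges: [-2.99, 2.99], [-0.89, 2.07], [0.3, 2.58], [-1.14, 4.28], [0, 2.63], [-3.12, 3.12]. Speed limits (rad/s): [2.57, 2.57, 3.01, 3.14, 3.14, 3.14].

## Interface

Orientations are given as a unit quaternion [w, x, y, z].
In Python, from rig import bot, kinematics, capture, status gives the robot as it stands. The module is installed in compiled form; this text tells all that it offers. Calls block until the motion is done:
- bot.move_ptp(position, orientation): joint-space move of the TCP to a pose.
- bot.move_straight(position, feed=0.15, orientation=None): straight line of the TCP; orientation=None keeps the orientation; feed is the mean speed in m/s.
- bot.move_j(angles): joint-space move.
- bot.command_gripper(opening): opening from 0.0 (shut) to 1.0 (fully open); the grip force is fixed at half the most; returns when the fingers have stopped.
- bot.sleep(seconds).
- kinematics.ik(position, orientation): joint angles nearest the present ones, or None.
- capture(name): name is "scene" or "top" or "wrist"; returns a dict with "image" (420x560x3 uint8, red, green, blue), "fx", "fy", "cx", "cy" (pixels), "R" (3x3) and "t" (3): a world point X has camera coordinates R X + t. Camera axes: x right, y down, z forward; pixel columns grow to the right and rows downward; lengths in m; the calibration is good to about 2 mm. A picture is of the moment at which its call begins. There is no depth.
A pose or a line that the arm cannot do raises bot.IKError and nothing moves.
- bot.job_done(): hands the job in, once; it reports no verdict.
Readings, each from a call of its own:
- status.get_time(): time.
- status.get_q(): joint angles.
- status.get_qd(): joint speeds.
- status.get_joint_efforts(): joint torques, N m.
- status.get_eef_pos(): TCP position.
- status.get_eef_rot(): TCP orientation.
- status.get_contact_force(): force on the tool from outside, world axes, zero at the start.
- status.get_ft_torque(): the same for the moment, N m.
- status.get_opening(): opening from 0.0 (shut) to 1.0 (fully open).
Only numpy, scipy, OpenCV 4.12 (cv2) and the standard library are available. Lean on these libraries where they do the work, as an engineer would, in place of code of your own. Each camera call takes 0.05 s, during which the arm holds its last target.

## Working session

There is one attempt and no reset: what is moved stays moved. The work goes in short steps, each a Python script; the robot and the scene stay as the last script left them, time stands still between calls to the robot, and variables do not carry over. Pictures are saved under pics/ and viewed, and the job is handed in when it is done.

```bash
mkdir -p pics
python3 - <<'E'
from rig import bot,kinematics,capture,status
import cv2,numpy as np,pickle
d={}
for n in("scene","top","wrist"):
    c=capture(n);d[n]=c
    cv2.imwrite(f"pics/a_{n}.png",c["image"][:,:,::-1])
    print(n,c["fx"],c["cx"],c["cy"],np.round(c["R"],3).tolist(),np.round(c["t"],3), np.round(-c["R"].T@c["t"],3))
pickle.dump(d,open("a.pkl","wb"))
print(bot.tcp_to_grasp,status.get_time(),status.get_eef_rot(),status.get_opening())
E
```

```text
scene 380.10943597460175 280.0535508673738 212.19135382667508 [[0.463, -0.886, 0.0], [-0.591, -0.309, -0.745], [0.661, 0.345, -0.667]] [-0.232  0.4    0.482] [ 0.026 -0.248  0.619]
top 440.3530172933736 281.16674693844885 211.123252970965 [[-0.007, -1.0, -0.008], [-0.989, 0.008, -0.147], [0.147, 0.007, -0.989]] [0.046 0.586 1.145] [0.412 0.034 1.219]
wrist 290.7399987028286 280.75681266225524 211.4082661763408 [[0.279, 0.96, -0.001], [0.915, -0.266, 0.303], [0.29, -0.086, -0.953]] [-0.574 -0.043  0.391] [0.086 0.573 0.384]
0.0187 0.15 [ 2.91429636e-04  8.00003417e-01  5.99995065e-01 -6.08386503e-04] 0.9971857902694807
```

View pics/a_top.png

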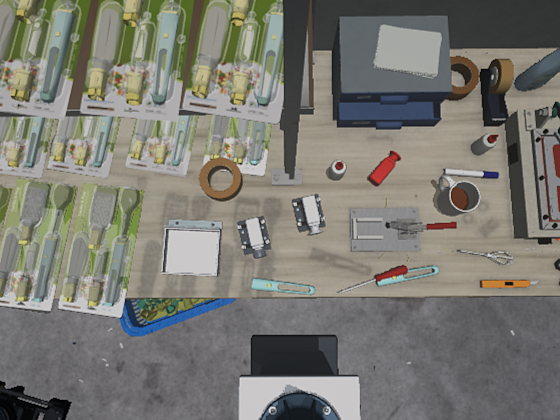

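View pics/a_scene.png

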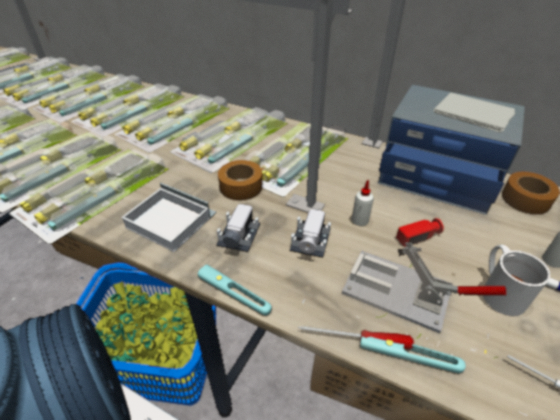

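View pics/a_wrist.png

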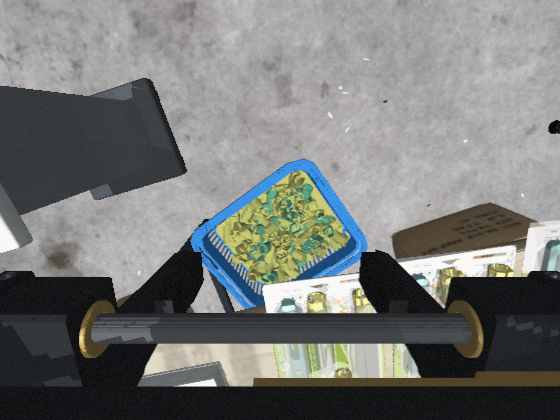

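Run:
```python
import cv2
a=cv2.imread("pics/a_top.png");cv2.imwrite("pics/b1.png",cv2.resize(a[180:300,150:350],None,fx=4,fy=4,interpolation=cv2.INTER_CUBIC))
a=cv2.imread("pics/a_scene.png");cv2.imwrite("pics/b2.png",cv2.resize(a[160:280,110:350],None,fx=3.3,fy=3.3,interpolation=cv2.INTER_CUBIC))
```

```text
(no output)
```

View pics/b1.png

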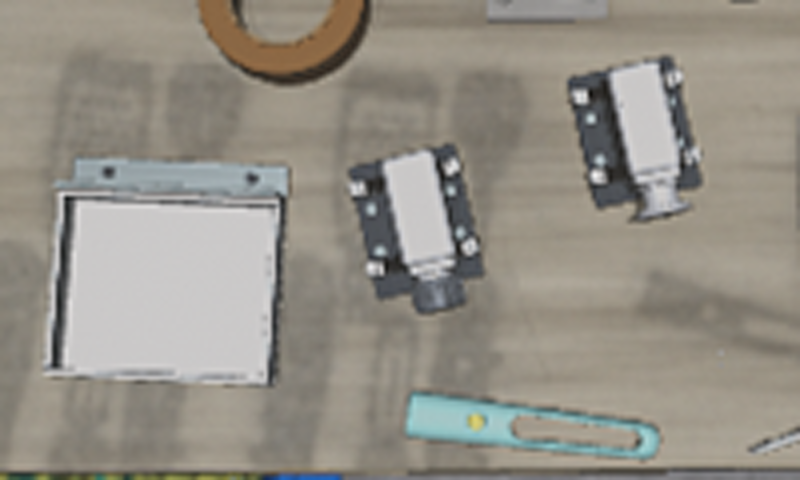

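View pics/b2.png

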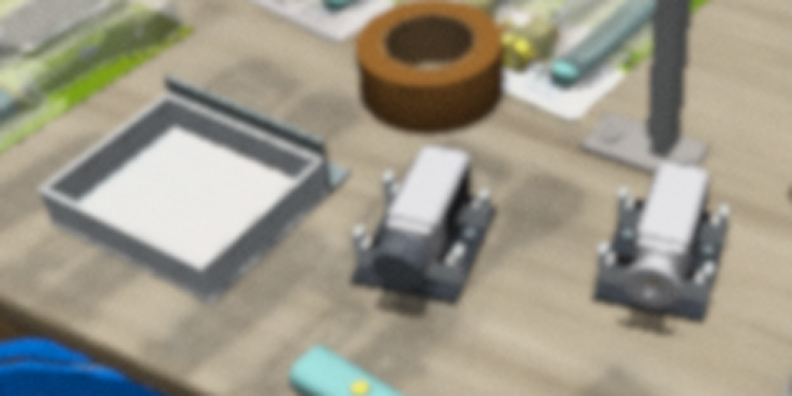

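```bash
cat > h.py <<'E'
import numpy as np,cv2
def ray(c,u,v,z):
    R=np.array(c["R"]);t=np.array(c["t"]);C=-R.T@t
    d=R.T@np.array([(u-c["cx"])/c["fx"],(v-c["cy"])/c["fy"],1.])
    return C+d*(z-C[2])/d[2]
def proj(c,X):
    X=np.atleast_2d(X);P=X@np.array(c["R"]).T+np.array(c["t"])
    return np.c_[c["cx"]+c["fx"]*P[:,0]/P[:,2],c["cy"]+c["fy"]*P[:,1]/P[:,2]]
def zoom(img,u0,u1,v0,v1,f,name):
    cv2.imwrite(name,cv2.resize(img[v0:v1,u0:u1,::-1],None,fx=f,fy=f,interpolation=cv2.INTER_CUBIC))
E
python3 - <<'E'
import pickle,numpy as np
from h import *
d=pickle.load(open("a.pkl","rb"));c=d["top"]
f=lambda x,y,z:np.round(ray(c,150+x/4,180+y/4,z),4)
for n,x,y,z in[("o1",610,68,.061),("o2",665,58,.061),("o3",682,172,.061),("o4",622,180,.061),("barL",56,186,.05),("barR",284,196,.05),("cap1",384,158,.061),("cap2",440,150,.061)]:print(n,f(x,y,z))
E
```

```text
o1 [ 0.6213 -0.0158  0.061 ]
o2 [ 0.6278 -0.0526  0.061 ]
o3 [ 0.5511 -0.0624  0.061 ]
o4 [ 0.546  -0.0227  0.061 ]
barL [0.5461 0.3552 0.05  ]
barR [0.5382 0.2025 0.05  ]
cap1 [0.5619 0.1349 0.061 ]
cap2 [0.567  0.0977 0.061 ]
```

```bash
cat >> h.py <<'E'
from scipy.spatial.transform import Rotation as Ro
def quat(yaw,tip=0.):
    """tool y along bottle x, tool x along bottle y, tool z = -bottle z; tip mouth-down (rad)"""
    B=Ro.from_euler('z',yaw)*Ro.from_euler('y',-tip)
    T=B*Ro.from_matrix(np.array([[0,1,0],[1,0,0],[0,0,-1]],float).T)
    q=T.as_quat();return np.array([q[3],q[0],q[1],q[2]]),B.as_matrix()
E
python3 - <<'E'
from rig import bot,kinematics,capture,status
from h import *
import pickle
d={}
psi=np.radians(-3)
# over bar on the way
for n,p,yaw in[("bar",(0.56,0.279,0.26),np.radians(-3)),("bot",(0.62,-0.035,0.24),np.radians(6.3))]:
    q,_=quat(yaw)
    bot.move_ptp(list(p),list(q));bot.sleep(0.3)
    c=capture("wrist");d[n]=c;cv2.imwrite(f"pics/c_{n}.png",c["image"][:,:,::-1])
    print(status.get_time(),status.get_eef_pos(),status.get_q())
pickle.dump(d,open("c.pkl","wb"))
E
```

```text
2.2667 [0.5597304  0.27942991 0.26002095] [ 2.73584617e-01  2.75442356e-01  1.44971491e+00  2.29340099e-05
  1.41645028e+00 -1.24556465e+00]
3.8333 [ 0.62006291 -0.03423515  0.24008539] [-2.46027418e-01  2.80375342e-01  1.48410452e+00  4.54592249e-05
  1.37695526e+00 -1.92787990e+00]
```

View pics/c_bar.png

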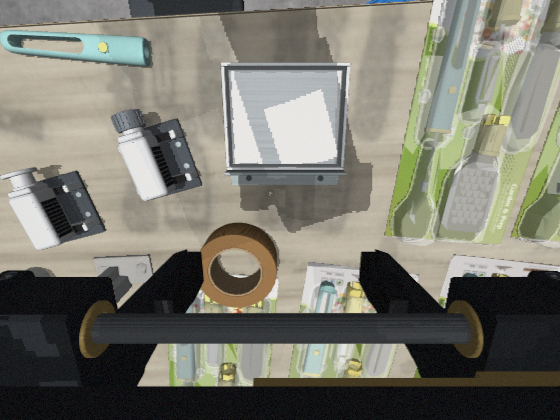

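View pics/c_bot.png

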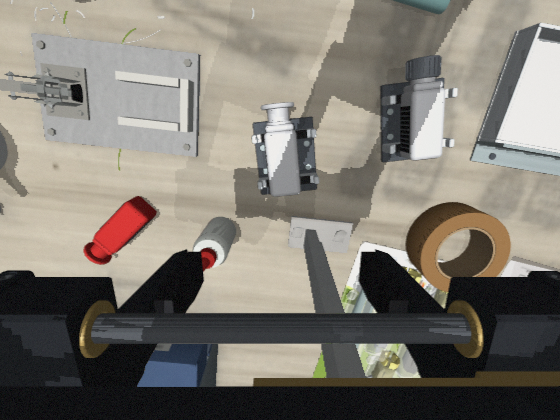

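Run:
```python
import pickle
from h import *
d=pickle.load(open("c.pkl","rb"))
zoom(d["bot"]["image"],230,370,90,260,4.5 and 3.5,"pics/d_bot.png")
zoom(d["bar"]["image"],210,360,55,195,4,"pics/d_bar.png")
a=pickle.load(open("a.pkl","rb"))["top"]
for u,v in[(272,184),(302,184),(300,168),(274,168)]:print(ray(a,u,v,.004).round(3))
print(ray(a,287,178,0.004).round(3))
```

```text
[0.669 0.067 0.004]
[ 0.669 -0.017  0.004]
[ 0.715 -0.012  0.004]
[0.716 0.061 0.004]
[0.686 0.025 0.004]
```

View pics/d_bot.png

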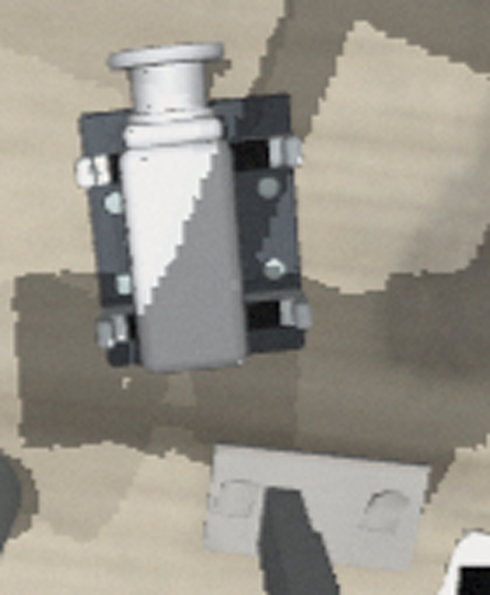

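View pics/d_bar.png

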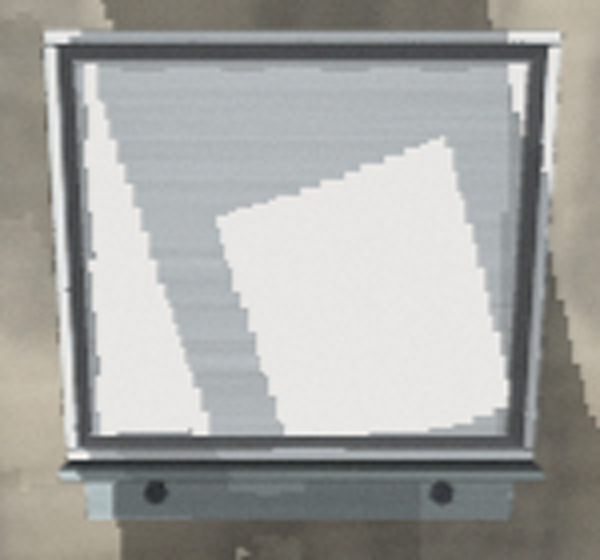

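Run:
```python
import pickle
from h import *
d=pickle.load(open("c.pkl","rb"));c=d["bot"]
f=lambda x,y,z:ray(c,230+(x+.5)/3.5-.5,90+(y+.5)/3.5-.5,z)
for n,x,y,z in[("L1",128,160,.061),("L2",145,362,.061),("R1",232,150,.061),("R2",244,358,.061),("lipL",108,57,.043),("lipR",223,46,.043),("liptop",165,45,.062),("far",195,368,.061),("near",180,146,.061)]:print(n,f(x,y,z).round(4))
c=d["bar"]
f=lambda x,y,z:ray(c,210+(x+.5)/4-.5,55+(y+.5)/4-.5,z)
for n,x,y,z in[("bL",61,472,.05),("bR",545,472,.05),("tL",45,38,.035),("tR",560,38,.035),("footL",85,518,.004),("footR",513,518,.004)]:print(n,f(x,y,z).round(4))
a=f(61,472,.05);b=f(545,472,.05);print((a+b)/2,np.linalg.norm(a-b),np.degrees(np.arctan2(*(-(b-a)[:2] if (b-a)[1]<0 else (b-a)[:2]))))
```

```text
L1 [ 0.5614 -0.0571  0.061 ]
L2 [ 0.6249 -0.0453  0.061 ]
R1 [ 0.5548 -0.0254  0.061 ]
R2 [ 0.6199 -0.0131  0.061 ]
lipL [ 0.5316 -0.0672  0.043 ]
lipR [ 0.5243 -0.0313  0.043 ]
liptop [ 0.527  -0.0492  0.062 ]
far [ 0.6251 -0.0287  0.061 ]
near [ 0.5554 -0.0415  0.061 ]
bL [0.5416 0.211  0.05  ]
bR [0.5491 0.3602 0.05  ]
tL [0.4182 0.2171 0.035 ]
tR [0.4258 0.3656 0.035 ]
footL [0.5659 0.2084 0.004 ]
footR [0.5736 0.3592 0.004 ]
[0.54533708 0.28561558 0.05      ] 0.14935380572541646 2.9000214128722606
```

```bash
python3 - <<'E'
import pickle
from h import *
d=pickle.load(open("c.pkl","rb"));a=pickle.load(open("a.pkl","rb"))
def model(ctr,yaw):
    R=Ro.from_euler('z',yaw).as_matrix()
    L=[]
    for s in(-18,18):
        L.append([[-40,-18,s],[40,-18,s],[40,18,s],[-40,18,s],[-40,-18,s]])
    th=np.linspace(0,2*np.pi,40)
    for x in(-62,):
        L.append(np.c_[np.full(40,x),19*np.cos(th),19*np.sin(th)])
        L.append(np.c_[np.full(40,x),6.5*np.cos(th),6.5*np.sin(th)])
    return [np.array(l)/1000@R.T+ctr for l in L]
for n,c,box in[("w",d["bot"],(230,370,90,230)),("t",a["top"],(285,345,185,245)),("s",a["scene"],(280,350,200,270))]:
    u0,u1,v0,v1=box;f=560//(u1-u0)
    im=cv2.resize(c["image"][v0:v1,u0:u1,::-1],None,fx=f,fy=f,interpolation=cv2.INTER_CUBIC)
    for l in model(np.array([.588,-.0362,.043]),np.radians(10.7)):
        p=(proj(c,l)-[u0,v0]+.5)*f-.5
        cv2.polylines(im,[np.round(p).astype(int)],False,(0,0,255),1)
    cv2.imwrite(f"pics/e_{n}.png",im)
E
python3 -c "
import cv2,numpy as np
cv2.imwrite('pics/e.png',cv2.resize(np.hstack([cv2.resize(cv2.imread(f'pics/e_{n}.png'),(400,400)) for n in 'wt']),None,fx=1,fy=1))"
```

```text
(no output)
```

View pics/e.png

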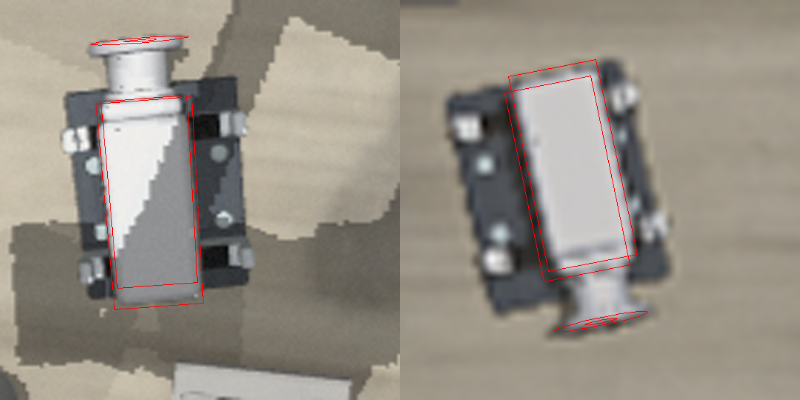

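View pics/e_s.png

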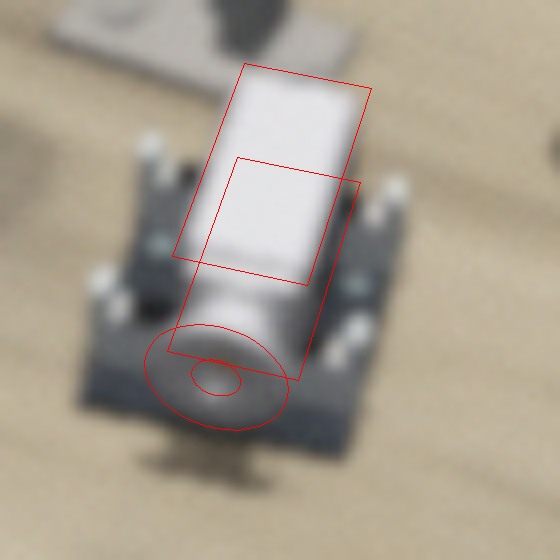

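```bash
cat >> h.py <<'E'
G=0.0187
BM=np.array([.5877,-.0367,.043]);BY=np.radians(10.9)
BAR=np.array([.5453,.2856,.05]);BARY=np.radians(-2.9)
def tcp(mid,yaw,tip=0.):
    q,B=quat(yaw,tip);return list(np.array(mid)-B[:,2]*G),list(q)
def rap(back,off=.012,tip=np.radians(35),y=0.):
    q,B=quat(BARY,tip)
    Rb=Ro.from_euler('z',BARY).as_matrix()
    C=BAR+Rb@np.array([.002,y,0])
    return C+B@np.array([.062+back,0,off])
E
python3 - <<'E'
from rig import bot,kinematics,capture,status
from h import *
for b in(.06,.045,0,-.01):
    p,q=tcp(rap(b),BARY,np.radians(35));print(np.round(p,4),np.round(kinematics.ik(p,q),2))
p,q=tcp(BM+[0,0,.10],BY);bot.move_ptp(p,q)
p,q=tcp(BM,BY);bot.move_straight(p,feed=.12,orientation=q)
print(status.get_contact_force())
bot.command_gripper(0.0);bot.sleep(.2)
print(status.get_opening()*88,status.get_contact_force(),status.get_time())
c=capture("wrist");cv2.imwrite("pics/f.png",c["image"][:,:,::-1])
c=capture("top");zoom(c["image"],230,370,150,270,5,"pics/f2.png")
E
```

```text
[0.6509 0.2802 0.1145] [ 0.34  0.37  1.78 -0.5   0.47 -0.8 ]
[0.6387 0.2809 0.1059] [ 0.34  0.36  1.81 -0.53  0.45 -0.76]
[0.6019 0.2827 0.0801] [ 0.37  0.36  1.89 -0.65  0.4  -0.61]
[0.5937 0.2831 0.0743] [ 0.38  0.36  1.91 -0.68  0.39 -0.57]
[-0.03310256  0.50900344 -0.44506889]
35.77638840280912 [0.29469315 0.91555609 0.22476176] 6.4
```

View pics/f.png

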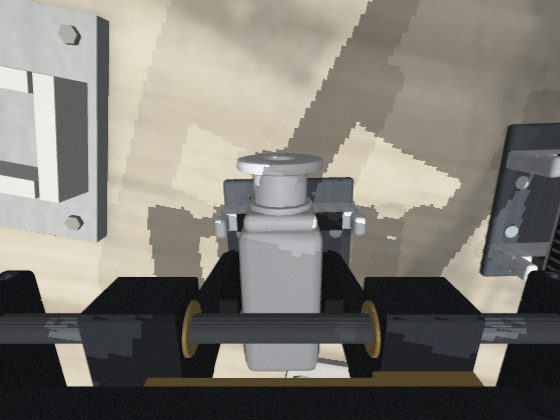

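Run:
```python
from rig import bot,kinematics,capture,status
from h import *
c=capture("wrist")
q,B=quat(BY)
M=np.array(status.get_eef_pos())+B[:,2]*G
print(M,BM)
for X in ([-.062,0,.019],[-.062,0,-.019],[-.062,.019,0],[-.062,-.019,0],[-.062,0,0]):print(proj(c,B@np.array(X)+M).round(1))
zoom(c["image"],220,340,130,250,5,"pics/f3.png")
bot.move_straight(list(np.array(status.get_eef_pos())+[0,0,.16]),feed=.2)
print(status.get_contact_force(),status.get_opening()*88)
c=capture("wrist");cv2.imwrite("pics/f4.png",c["image"][:,:,::-1])
```

```text
[ 0.58770007 -0.03664369  0.04300188] [ 0.5877 -0.0367  0.043 ]
[[282.6 163.9]]
[[282.1 152.6]]
[[326.  157.5]]
[[238.7 157.4]]
[[282.3 157.4]]
[-0.09627191 -0.46820715 -1.66611808] 35.662246986159936
```

View pics/f3.png

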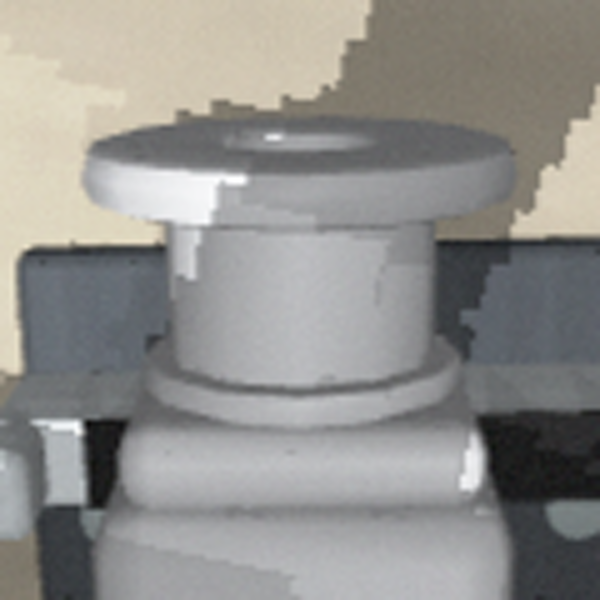

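View pics/f4.png

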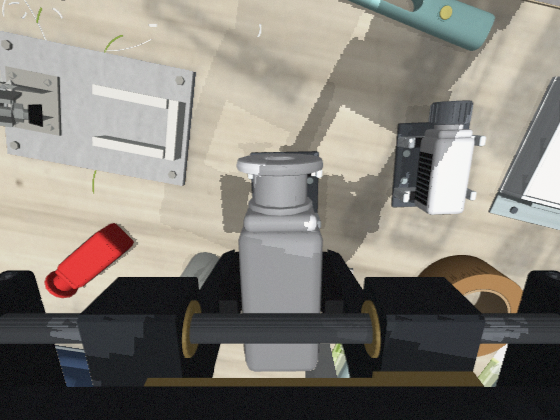

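```bash
python3 - <<'E'
from rig import bot,kinematics,capture,status
from h import *
T=np.radians(35)
p,q=tcp(rap(.046)+[0,0,.10],BARY,T);bot.move_ptp(p,q)
p,q=tcp(rap(.040),BARY,T);bot.move_straight(p,feed=.15,orientation=q)
bot.sleep(.2);print("pre",status.get_contact_force(),status.get_time())
c=capture("wrist");cv2.imwrite("pics/g1.png",c["image"][:,:,::-1])
t=status.get_time()
p,q=tcp(rap(-.006),BARY,T);bot.move_straight(p,feed=.2,orientation=q)
print(status.get_time()-t,status.get_contact_force(),np.array(status.get_eef_pos())-p)
c=capture("wrist");cv2.imwrite("pics/g2.png",c["image"][:,:,::-1])
bot.sleep(.3);print(status.get_contact_force(),np.array(status.get_eef_pos())-p,status.get_opening()*88,status.get_time())
c=capture("scene");zoom(c["image"],110,260,150,280,5,"pics/g3.png")
E
python3 -c "
import cv2,numpy as np
cv2.imwrite('pics/g.png',np.hstack([cv2.resize(cv2.imread(f'pics/g{n}.png')[60:400,100:500],None,fx=1,fy=1) for n in '12']))"
```

```text
pre [-0.54427489 -0.1452511  -1.23281989] 9.8083
0.38339999999999996 [4.84214869 1.2954098  1.20069074] [0.00238599 0.00146406 0.00309434]
[4.44581115 2.05250849 1.99262231] [0.00249177 0.00137452 0.00288906] 35.23719082885666 10.5917
```

View pics/g.png

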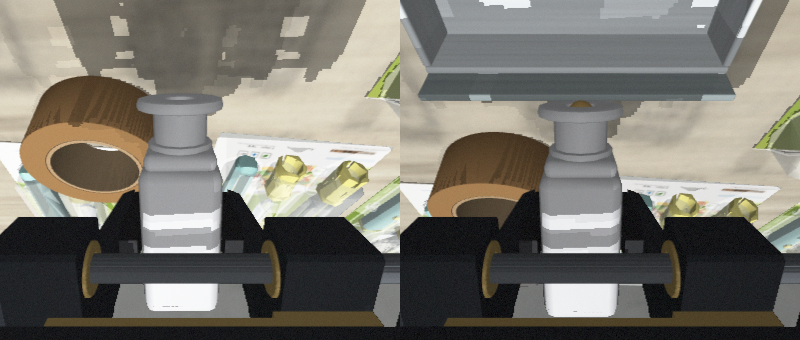

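View pics/g3.png

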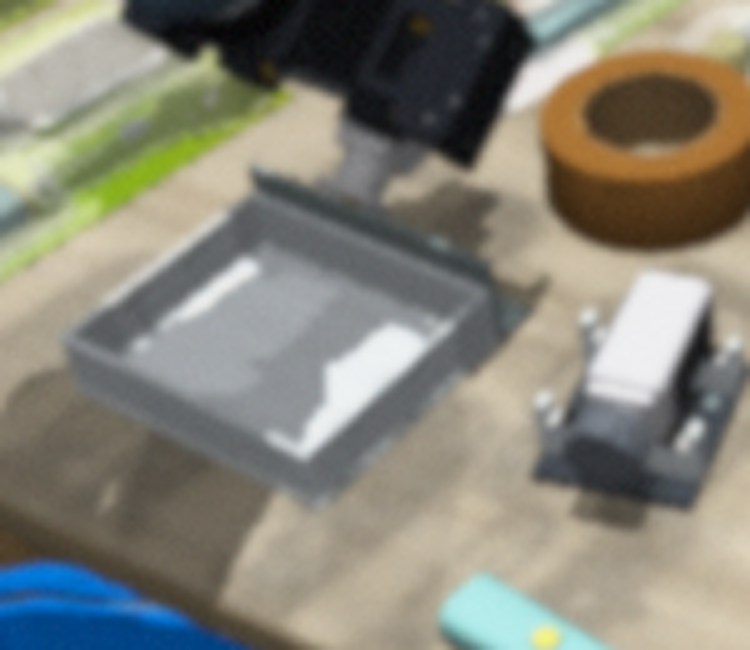

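```bash
cat > rap.py <<'E'
import sys
from rig import bot,kinematics,capture,status
from h import *
T=np.radians(35);n=sys.argv[1];end=-.006
p,q=tcp(rap(.036),BARY,T);bot.move_straight(p,feed=.1,orientation=q);bot.sleep(.15)
p,q=tcp(rap(end),BARY,T);bot.move_straight(p,feed=.2,orientation=q)
print(status.get_contact_force(),np.array(status.get_eef_pos())-p)
c1=capture("wrist")["image"]
bot.sleep(.6)
print(status.get_contact_force(),status.get_opening()*88,status.get_time())
c2=capture("wrist")["image"]
cv2.imwrite(f"pics/r{n}.png",np.hstack([c1[60:400,100:500],c2[60:400,100:500]])[:,:,::-1])
c=capture("scene");zoom(c["image"],110,260,150,280,4,f"pics/rs{n}.png")
E
python3 rap.py 1
```

```text
[2.81338515 1.30444883 0.16121565] [0.0006312  0.00090871 0.00109029]
[4.59052324 3.62676688 2.46903379] 35.88038213329969 12.3667
```

View pics/r1.png

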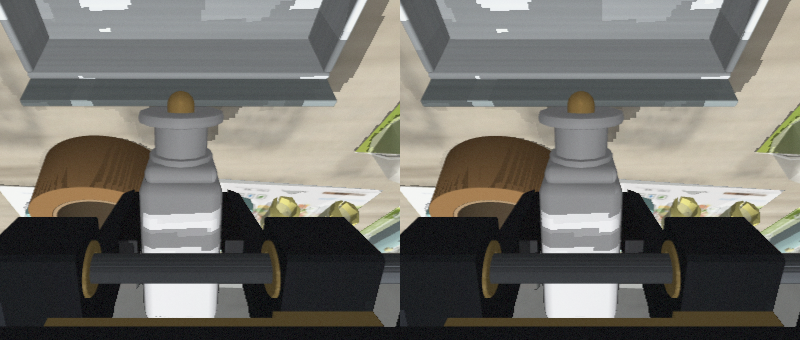

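View pics/rs1.png

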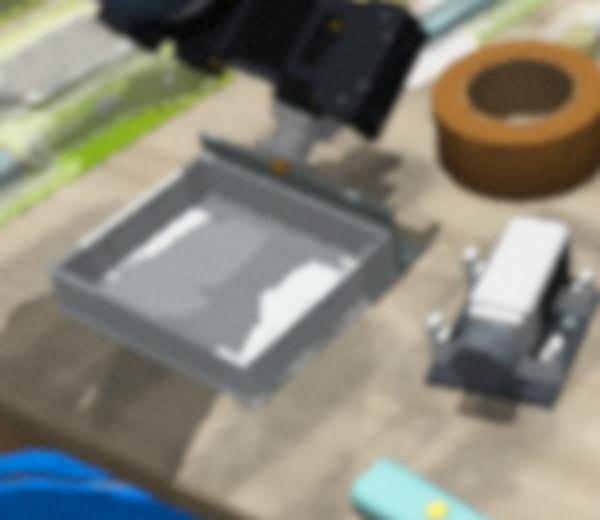

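```bash
sed -i 's/end=-.006/end=-.008/' rap.py; python3 rap.py 2
```

```text
[ 1.68772543  0.99059073 -0.23592979] [0.00026223 0.00072835 0.0007879 ]
[3.93060124 2.10770997 2.69462791] 35.5579016466013 14.2
```

View pics/r2.png

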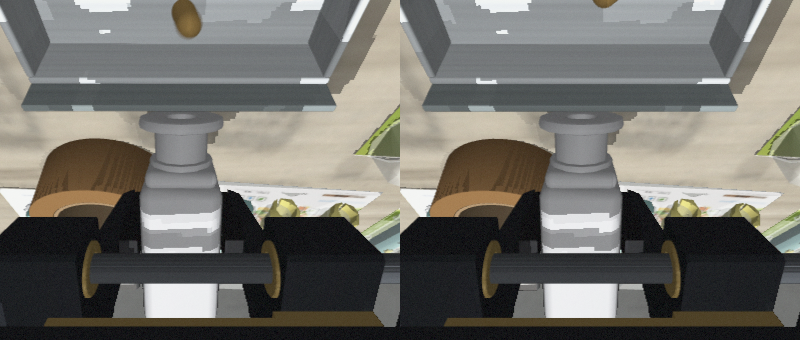

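View pics/rs2.png

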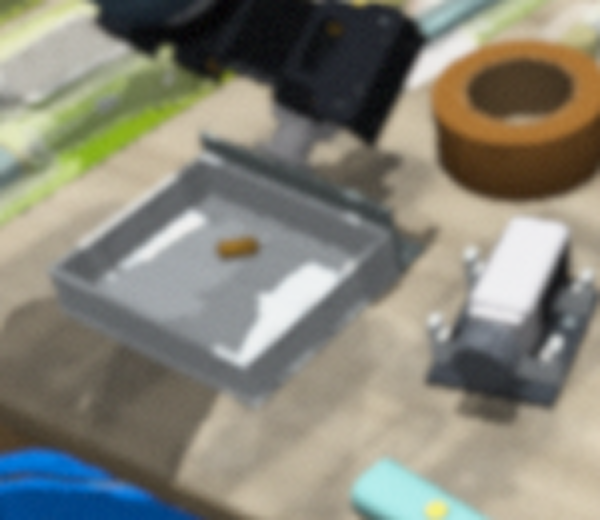

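Run:
```python
from rig import bot,kinematics,capture,status
from h import *
T=np.radians(35)
p,q=tcp(rap(.036),BARY,T);bot.move_straight(p,feed=.12,orientation=q)
p,q=tcp(rap(.036)+[0,0,.1],BARY,T);bot.move_straight(p,feed=.25,orientation=q)
p,q=tcp(BM+[0,0,.16],BY);bot.move_ptp(p,q);bot.sleep(.2)
c=capture("wrist");cv2.imwrite("pics/h1.png",np.hstack([cv2.imread("pics/f4.png")[130:400,200:360],c["image"][130:400,200:360,::-1]]).repeat(2,0).repeat(2,1))
c=capture("scene");zoom(c["image"],250,400,130,270,4,"pics/h2.png")
print(status.get_time(),status.get_contact_force(),status.get_ft_torque())
```

```text
16.8833 [-0.45588259  1.08302574 -1.46459439] [ 0.01273162  0.01117886 -0.06416939]
```

View pics/h1.png

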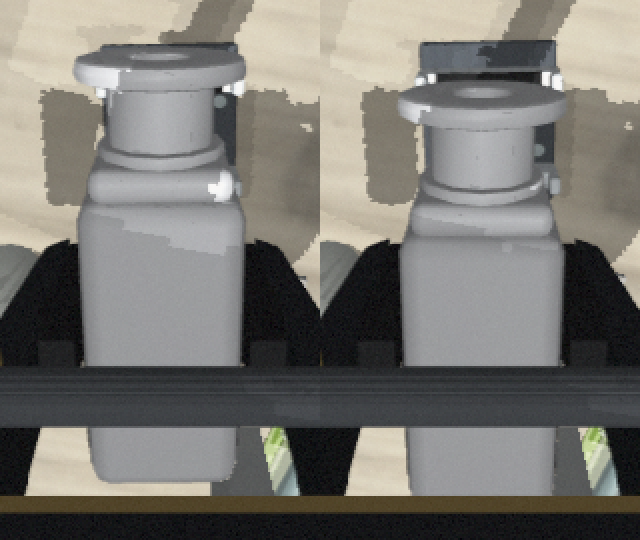

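View pics/h2.png

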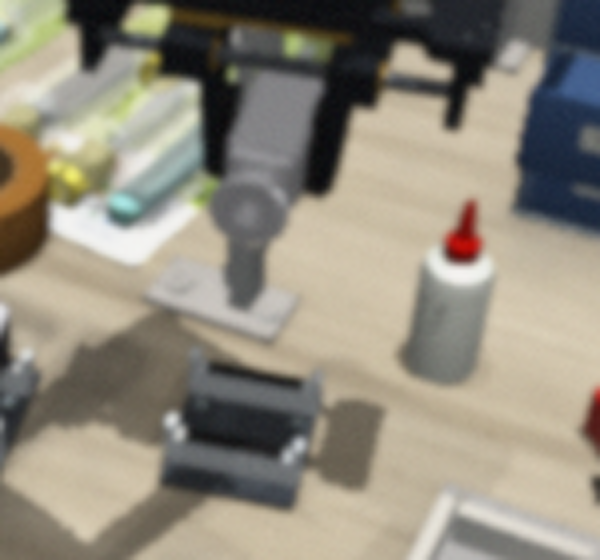

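Run:
```python
from rig import bot,kinematics,capture,status
from h import *
q,B=quat(BY)
M=BM-B[:,0]*.007
p,q=tcp(M+[0,0,.03],BY);bot.move_straight(p,feed=.15,orientation=q)
p,q=tcp(M+[0,0,.004],BY);bot.move_straight(p,feed=.05,orientation=q);bot.sleep(.2)
print(status.get_time(),status.get_contact_force(),status.get_ft_torque())
c=capture("wrist");cv2.imwrite("pics/i1.png",c["image"][:,:,::-1])
c=capture("scene");zoom(c["image"],270,360,180,280,5,"pics/i2.png")
```

```text
18.7667 [-0.61833318  0.63847486 -1.19425526] [-0.01737717  0.01413379  0.00195781]
```

View pics/i1.png

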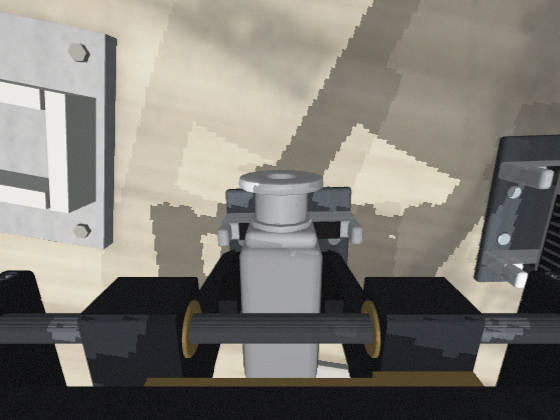

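View pics/i2.png

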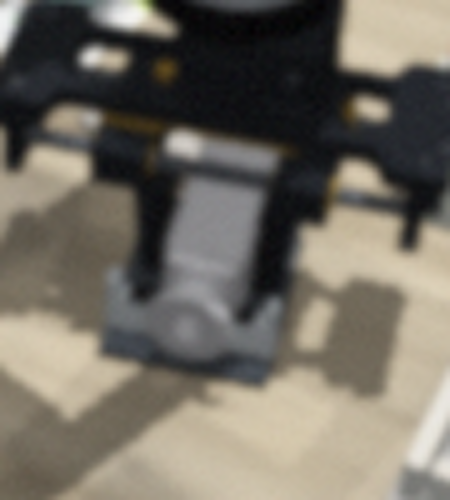

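Run:
```python
from rig import bot,kinematics,capture,status
from h import *
q,B=quat(BY)
M=BM-B[:,0]*.007
p,q=tcp(M+[0,0,.0003],BY);bot.move_straight(p,feed=.02,orientation=q);bot.sleep(.2)
print(status.get_time(),status.get_contact_force(),status.get_ft_torque())
bot.command_gripper(1.0);bot.sleep(.2)
p,q=tcp(M+[0,0,.15],BY);bot.move_straight(p,feed=.15,orientation=q)
p,q=tcp(np.array([.62,-.035,.24])+B[:,2]*G,np.radians(6.3));bot.move_ptp(p,q);bot.sleep(.2)
print(status.get_time(),status.get_contact_force(),status.get_eef_pos())
c=capture("wrist");zoom(c["image"],230,370,90,260,3.5,"pics/j1.png")
c=capture("scene");zoom(c["image"],110,350,160,280,3.3,"pics/j2.png")
c=capture("top");zoom(c["image"],150,350,180,300,4,"pics/j3.png")
print(status.get_time())
```

```text
19.4 [-0.34145536  0.09081552 -0.31494216] [ 0.0062504  -0.03239757  0.08324486]
22.2417 [ 0.11740339  0.93669046 -0.0789797 ] [ 0.61853544 -0.0347356   0.23776465]
22.3917
```

View pics/j1.png

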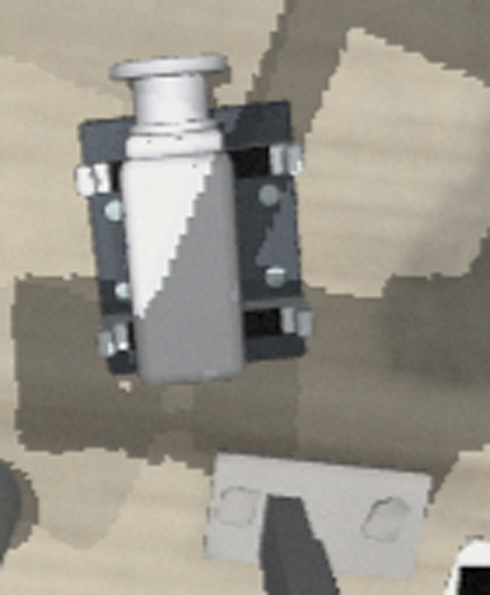

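View pics/j2.png

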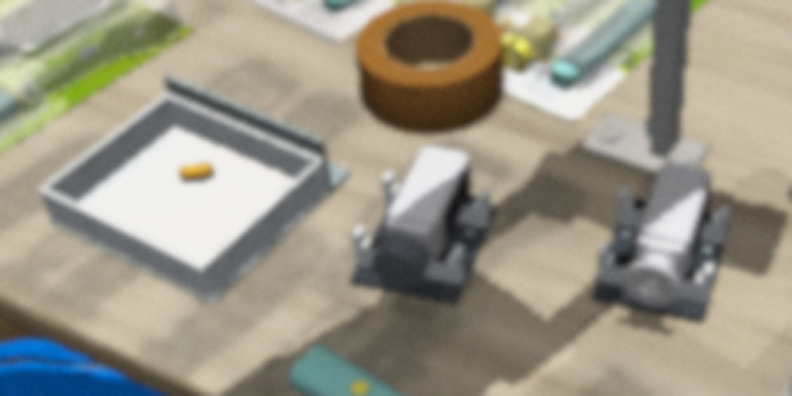

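Run:
```python
from rig import bot,status
bot.job_done();print(status.get_time())
```

```text
the job is handed in; nothing more can be done
the job is handed in; nothing more can be done
```

The dowel is out of the open bottle and in the tray, and the bottle is back on its side on its rest. I handed the job in at about 22 s. I tipped the bottle 35 degrees mouth-down and it took three raps on the bar; the dowel dropped on the third.

**Final pictures:** The dowel lies on the tray floor, the gripper is clear of everything, and neither the capped bottle nor the red look-alike was touched.

**What was slightly off:** The raps pushed the bottle about 7 mm back in the grip, and I corrected for that when laying it down. It now sits about 1 to 1.5 mm from where it started along its length and is turned by perhaps 2 degrees. These come from comparing pixels before and after, not from an exact measurement.

**Forces:** My readings after each rap were about 6 N or less. I did not record the peak force at the moment of impact.

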